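# Unhang the carrier and shut the relay cabinet

### The job

The aluminium carrier hanging by its keyhole inside the open relay cabinet sticks out and keeps the door from closing. Lift it until the keyhole's wide part is over the screw head, ease it straight off without wrenching the screw, and set it down gently, upright on its foot, near the middle of the black rubber mat. Then push the cabinet door fully shut until it clicks into its catch, leaving the other things on the bench where they are.

Things in the scene. Friction and masses are not known exactly. Their poses are not given: they have to be found in the camera images.
- hanger: Bare aluminium carrier, 0.35 kg: back plate 80 wide, 132 high, 5 thick; foot shelf 105 deep, 80 wide, 5 thick along its lower edge; upright fin on the foot. Origin: middle of the foot's underside. -x from plate to fin (out of the cabinet), z up; plate's back at x +50 mm, foot's front at x -55. Hangs loosely on one screw, foot 60 mm above the bench; may lean a few degrees. Stands on its foot.
- hanger_fin (a point): Where to grip the carrier: upper part of its fin, 70 mm above the foot's underside (hanger x -27.5, y 0, z 70 mm). The fin is 12 mm thick (along the carrier's y), 45 long (along its x), its top 90 mm above the foot's underside; free on both sides. Axes are the carrier's.
- keyhole (a point): Centre of the keyhole's wide part, in the middle of the plate's thickness (hanger x 47.5, y 0, z 90 mm). Wide part 28 mm across, corners bevelled; a slot 11 mm wide runs up from it to 28 mm above this point. Hanging, the screw's shank lies in the slot's top, 24 mm above this point: lift the carrier 24 mm (give or take 4) to bring the wide part over the head.
- screw_head (a point): Centre of the outer face of the screw head, 174 mm above the bench, on the cabinet's panel. Head 17 mm across and 5 mm thick, outer face 13 mm out from the panel, shank 8 mm; the screw points along the cabinet's -x. Once the wide part is over it, a pull of 15 mm along the cabinet's -x frees the plate.
- enclosure: Grey steel relay cabinet fixed to the bench, 200 wide, 250 high, its front open to the robot's right. Origin: on the bench below the middle of the mounting panel's face. -x points out of the front, y to the hinge side (nearest the robot), z up. A rim 25 mm deep, 8 thick surrounds the panel; the body reaches 100 mm behind it. Brass spring catch inside the rim, low, away from the hinge.
- door (a joint): Hinge angle of the cabinet door, rad: 0 shut and seated in its catch, 1.6 to 1.85 (open) at the start, stop at 2.0. Upright axis through door_hinge; from above it swings anticlockwise to close. It stays where left. The spring catch resists from about 0.08 rad with about 3 to 6 N, pushed at door_face, until past about 0.03 rad, then draws the door home.
- door_hinge (a point): On the door's hinge line, half-way up the door (125 mm above the bench). The hinge line lies in the plane of the door's outer face, 38 mm in front of the panel face, 98 mm to the hinge side of the cabinet's middle. Axes are the door's: -y along the door to its free edge, x inwards (outer face to inner), z up.
- door_face (a point): Point on the door's plain outer face for pushing: 150 mm from the hinge line, 190 mm above the bench. Axes are the door's: x points into the door, the way to push it shut. The grey door is 196 wide and 12 thick, and its top is 248 mm above the bench.
- mat: Black rubber mat fixed to the bench, 220 (its x) by 200 (its y), 4 thick. Origin: middle of its underside, on the bench.
- coil0: Black ignition coil lying on the bench, 183 long, 42 wide, 40 high; to be left alone. Origin: under its middle, long axis x.
- coil1: A second such coil, to be left alone.
- coil2: A third such coil, to be left alone.
- ecu: Flat ribbed aluminium control unit with a black connector, 145 by 160, 34 high; to be left alone. Origin: under its middle.
- meter: Yellow multimeter lying down, 150 by 75, 40 high; to be left alone. Origin: under its middle.
- spray: White spray can standing, 60 across, 170 high; to be left alone. Origin: under its middle.
- driver: Screwdriver lying down, 200 long; to be left alone. Origin: under its middle.
Mind the look-alikes: they are no part of the job. What is shaped like the hanger but green or orange is not meant.

How it is judged:
By the outcome, as a careful person would: the job done as asked, in the order asked, and still so for the second after the job is handed in, with the robot touching nothing.
It also fails if it takes over 67 s, if anything falls off the work surface, if the arm or the gripper's body presses on something with over 40 N, if the wrist force passes 120 N, or if a joint passes its speed limit or range.

### The arm

A 6-joint arm with a two-finger parallel gripper is mounted at the origin on the work surface. World frame = base frame: x ahead of the robot, y to its left, z up, the work surface at z = 0. Lengths are in m, angles in rad, forces in N, time in s.
With the tool pointing down it reaches from about 0.3 to 0.75 m from the base axis. Payload 8.5 kg.
Tool frame: the origin (TCP) lies between the finger pads; the fingertips stand 17 mm ahead of it and the grasp point (between the pads) lies 2 mm behind it; z points along the fingers, y is the line along which they close (so a half turn about z gives the same grasp; the last joint's range is limited). The gripper opens to 88 mm and grips with 3 to 60 N. Pads are 18 mm wide; open, the fingers measure 123 mm over their backs; the gripper's body (75 mm by 187 mm) begins 45 mm behind the grasp point.
Start: joints at [1.034, 0.381, 1.297, -0, 1.464, -0.215], TCP at [0.174, 0.522, 0.256] pointing down, gripper open.
Joint ranges: [-3.11, 3.11], [-0.89, 2.33], [0.22, 2.48], [-1.42, 4.56], [0.17, 2.85], [-2.88, 2.88]. Speed limits (rad/s): [2.39, 2.39, 3.14, 3.14, 3.14, 3.14].

### API

Orientations are given as a 3x3 rotation matrix whose columns are the frame's x, y, z axes.
In Python, from station import arm, cams gives the robot as it stands.
- The arm moves only by the tool jog_arm, never from a script. Its argument "increments" is a list of rows, each an object of numbers: "dx", "dy", "dz": the shift along the tool's x, y, z normalised to -1 to 1, where 1 is 0.15 m; "twist": the turn about the tool's z normalised to -1 to 1, where 1 is 90 degrees; "grip": the gripper's target within -1 to 1 (fully open at 1, half-way at 0, shut at -1). A call has exactly 10 rows; each row shifts and turns the commanded pose from where the row before left it, along the tool's axes as they then stand; what a row does not reach is not made up. A row lasts 1/8 s, in which the tool goes at most 62.5 mm and 10.7 degrees, less where a joint would pass 70% of its speed; a pose out of reach is approached as far as the arm can. A call with a number of a shift or a turn outside -1 to 1 is refused whole. A call with a gripper value outside its range is refused whole. The fingers move at their own pace and stop on an object; the grip force is fixed at half the most. Time passes only in rows, so rows that do not move let the fingers close, or fill a call up. It gives the time, the measured TCP pose, the force, the opening and the grip force at its end, in the units of the state.
- arm.sense(): the state, without advancing time (a new reading comes with each control period).
- cams.snapshot(name): name is "scene" or "top" or "wrist"; returns (picture, depth): 480x640x3 uint8, red, green, blue; 480x640 float32, m along the optical axis (not along the pixel's ray), 0 where there is no reading.
- cams.camera_model(name): a dict with "intrinsics" (3x3 intrinsics, pixels), "k1" (the pictures are not rectified: a ray, as slopes to the right and down, at radius r is drawn at 1 + k1 r^2 times it, then the intrinsics apply), "extrinsics" (4x4, takes a point from world to camera coordinates). Camera axes: x right, y down, z forward; pixel columns grow to the right and rows downward; lengths in m; the calibration is good to about 2 mm. A picture is of the moment at which its call begins: read the wrist's pose just before it. camera_model takes no time and is no camera call; for the wrist camera it gives the pose at the moment of the call.
- arm.sign_off(): hands the job in; it is judged then, once.
The state is a dict: "time_s": time; "q": joint angles; "joint_vel": joint speeds; "tau": joint torques, N m; "tool_pos": TCP position; "tcp_rot": TCP orientation; "contact_force": force on the tool from outside, world axes, zero at the start; "ft_torque": the same for the moment, N m; "opening": finger opening in m; "grasp_force": force on a finger pad.
Only numpy, scipy, OpenCV 4.12 (cv2) and the standard library are available. Lean on these libraries where they do the work, as an engineer would, in place of code of your own. Each camera call takes 0.05 s, during which the arm holds its last target. There are 200 camera calls.

## Working session

There is one attempt and no reset: what is moved stays moved. The work goes in short steps, Python scripts to look and compute and a tool call to move; the robot and the scene stay as the last step left them, time stands still between calls to the robot, and variables do not carry over. Pictures are saved under pics/ and viewed, at most 10 in all, crops included, and the job is handed in when it is done.

Besides the shell and the picture viewer there is one more tool, called after "Call:" by a JSON object that holds its "op" and its "data", one argument or row to a line. jog_arm: Moves the arm, as the interface text tells. Scaled input: -1 to 1 covers 0.15 m each way for a shift and 90 degrees each way for a turn. Its arguments: {"type":"object","properties":{"increments":{"type":"array","items":{"type":"object","properties":{"dx":{"type":"number","minimum":-1,"maximum":1},"dy":{"type":"number","minimum":-1,"maximum":1},"dz":{"type":"number","minimum":-1,"maximum":1},"twist":{"type":"number","minimum":-1,"maximum":1},"grip":{"type":"number"}}}}},"required":["increments"]}

```bash
mkdir -p pics; ls
cat > h.py <<'E'
import numpy as np, cv2
from station import arm, cams
def snap(n):
    m=cams.camera_model(n); p,d=cams.snapshot(n); return p,d,m
def pts(d,m):
    K=np.array(m["intrinsics"]);T=np.array(m["extrinsics"]);k=m["k1"]
    v,u=np.mgrid[0:480,0:640]
    xd=(u-K[0,2])/K[0,0]; yd=(v-K[1,2])/K[1,1]
    x,y=xd.copy(),yd.copy()
    for _ in range(8):
        s=1+k*(x*x+y*y); x=xd/s; y=yd/s
    P=np.stack([x*d,y*d,d],-1)
    return (P-T[:3,3])@T[:3,:3]   # R^T (p-t)
E
python3 - <<'E'
from h import *
for n in("scene","top"):
    p,d,m=snap(n); cv2.imwrite(f"pics/{n}0.png",p[:,:,::-1]); np.savez(f"{n}0.npz",p=p,d=d,P=pts(d,m))
    T=np.array(m["extrinsics"]);print(n,-T[:3,:3].T@T[:3,3],T[:3,:3].round(2).tolist())
s=arm.sense();print(s["time_s"],s["tcp_rot"],s["opening"])
E
```

```text
pics
scene [ 1.00720029 -0.73619254  1.05812582] [[0.85, 0.52, -0.01], [0.38, -0.63, -0.68], [-0.36, 0.58, -0.73]]
top [ 0.40322208 -0.03386773  1.17742906] [[0.01, -1.0, 0.01], [-0.99, -0.01, -0.13], [0.13, -0.01, -0.99]]
0.1 [[-9.48660707e-01  3.16294865e-01 -6.49382903e-04]
 [ 3.16295413e-01  9.48660130e-01 -1.08165251e-03]
 [ 2.73922535e-04 -1.23151806e-03 -9.99999204e-01]] 0.08800443405179127
```

View pics/scene0.png

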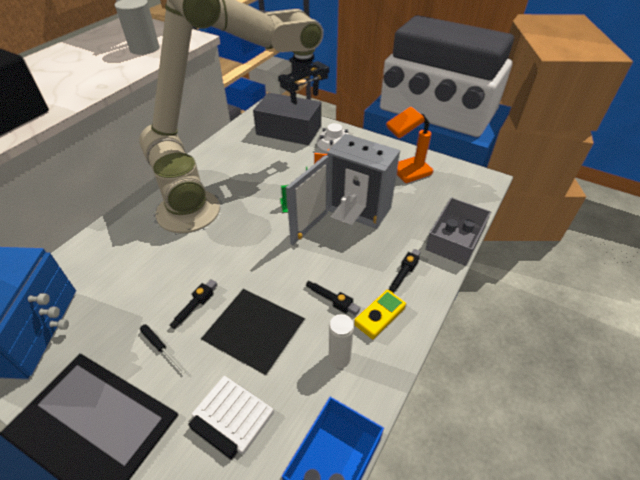

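View pics/top0.png

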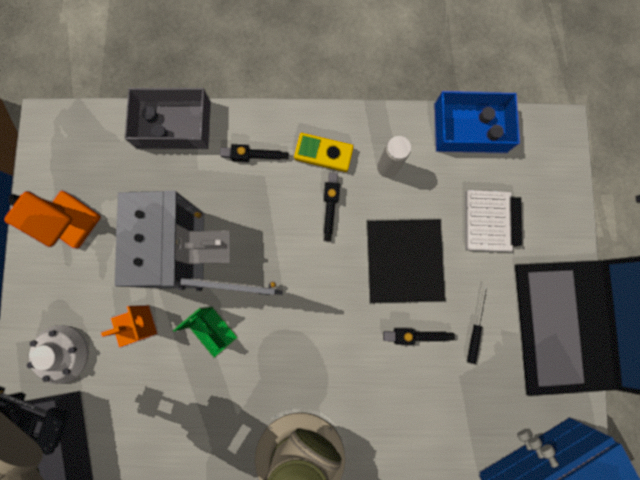

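The carrier is the bare aluminium one hanging in the cabinet: top px (205,243), scene px (350,205). The green one (top 208,330) and the orange one (top 130,327) are look-alikes standing outside the cabinet. The mat is at top (405,260) and the door edge runs (180,285) to (280,290). Next I'll measure and make one enlarged crop.

Run:
```python
from h import *
S=np.load("scene0.npz");T=np.load("top0.npz")
a=cv2.resize(S["p"][120:250,270:410],None,fx=2.8,fy=4,interpolation=3); b=cv2.resize(T["p"][180:310,105:295],None,fx=2.1,fy=4,interpolation=3)
cv2.imwrite("pics/crop.png",np.hstack([a,b])[:,:,::-1])
P=T["P"];p=T["p"].astype(int)
def show(n,M):
    Q=P[M];xy=Q[:,:2].astype(np.float32);print(n,M.sum(),"med",np.median(Q,0).round(4),"rect",cv2.minAreaRect(xy))
box=np.zeros(P.shape[:2],bool);box[180:310,105:295]=1
z=P[:,:,2]
show("cabtop",box&(abs(z-.25)<.006)&(np.arange(640)<182))
show("doortop",box&(abs(z-.248)<.007)&(np.arange(640)>188)&(np.arange(480)[:,None]>270))
r=box.copy();r[:, :185]=0;r[272:]=0;r[:205]=0
show("foot",r&(abs(z-.067)<.006)); show("fin",r&(abs(z-.15)<.008)); show("finwide",r&(z>.1)&(z<.16)); show("plate",r&(abs(z-.192)<.008))
mm=np.zeros_like(box);mm[215:305,362:450]=1
show("mat",mm&(p.max(2)<50))
# gripper body from scene depth, tool frame
s=arm.sense();R=np.array(s["tcp_rot"]);t=np.array(s["tool_pos"])
m=cams.camera_model("wrist");E=np.array(m["extrinsics"]);print("wristcam in tool",R.T@(-E[:3,:3].T@E[:3,3]-t),(R.T@E[:3,:3].T).round(2).tolist())
for X in(S["P"],P):
    Q=(X.reshape(-1,3)-t)@R
    for lo,hi in((-.03,.02),(-.07,-.047),(-.11,-.07),(-.15,-.11),(-.2,-.15)):
        k=(abs(Q[:,0])<.16)&(abs(Q[:,1])<.16)&(Q[:,2]>lo)&(Q[:,2]<hi)
        if k.any(): print(lo,hi,k.sum(),Q[k].min(0).round(3),Q[k].max(0).round(3))
```

```text
cabtop 5505 med [0.5211 0.321  0.2496] rect ((0.5232598781585693, 0.3168269693851471), (0.20018693804740906, 0.13992267847061157), 3.223261833190918)
doortop 492 med [0.4216 0.136  0.2471] rect ((0.4218272566795349, 0.13774825632572174), (0.17777180671691895, 0.013002625666558743), 83.69022369384766)
foot 974 med [0.5164 0.2356 0.0644] rect ((0.5449264645576477, 0.23531344532966614), (0.15904422104358673, 0.10378104448318481), 2.292342185974121)
fin 107 med [0.5245 0.2064 0.1483] rect ((0.5254756212234497, 0.20689478516578674), (0.012104007415473461, 0.0419497974216938), 1.4255563020706177)
finwide 299 med [0.5242 0.225  0.1182] rect ((0.5650615096092224, 0.2469094842672348), (0.1180172860622406, 0.09852079302072525), 15.348782539367676)
plate 0 med [nan nan nan] rect ((0.0, 0.0), (0.0, 0.0), 0.0)
mat 5904 med [ 0.4989 -0.2715  0.0033] rect ((0.49884963035583496, -0.20042695105075836), (0.2141619324684143, 0.33945217728614807), 1.9559811353683472)
wristcam in tool [ 0.07552423 -0.0004627  -0.12926652] [[0.0, -0.96, -0.29], [1.0, 0.0, -0.0], [0.0, -0.29, 0.96]]
-0.03 0.02 143 [-0.018 -0.063 -0.03 ] [0.014 0.06  0.016]
-0.07 -0.047 235 [-0.042 -0.089 -0.07 ] [ 0.032  0.088 -0.047]
-0.11 -0.07 568 [-0.041 -0.097 -0.11 ] [ 0.036  0.094 -0.07 ]
-0.15 -0.11 250 [-0.044 -0.046 -0.15 ] [ 0.031  0.033 -0.11 ]
-0.2 -0.15 209 [-0.067 -0.093 -0.2  ] [ 0.011  0.025 -0.15 ]
-0.03 0.02 128 [-0.012 -0.058 -0.03 ] [0.009 0.059 0.02 ]
-0.07 -0.047 476 [-0.035 -0.092 -0.07 ] [ 0.035  0.062 -0.047]
-0.11 -0.07 1311 [-0.035 -0.096 -0.11 ] [ 0.034  0.036 -0.07 ]
-0.15 -0.11 284 [-0.038 -0.043 -0.148] [-0.     0.003 -0.11 ]
-0.2 -0.15 70 [-0.053 -0.1   -0.2  ] [-0.039 -0.037 -0.19 ]
  return _methods._mean(a, axis=axis, dtype=dtype,
  ret = um.true_divide(
```

View pics/crop.png

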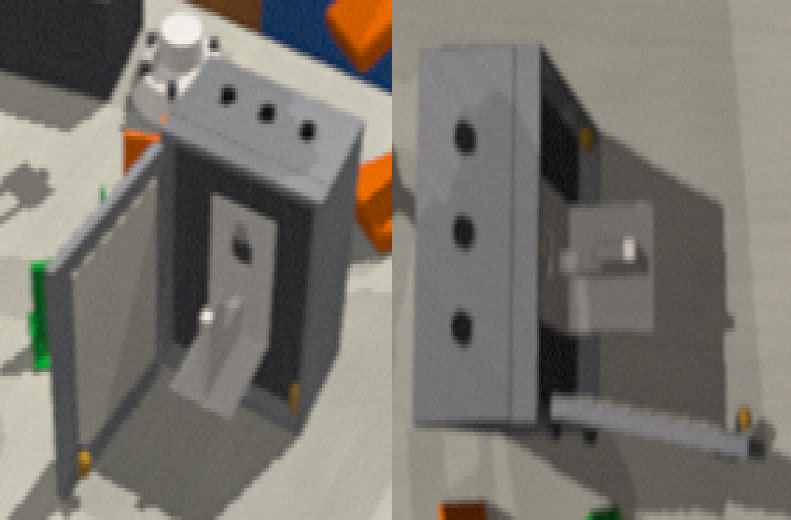

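Crop confirms it: left half shows the bare aluminium plate with its keyhole on the screw, fin and foot sticking out; right half shows the same part from above, fin tip at crop (630,245). Neither is green or orange. One more fit, for the cabinet, door and body clearance.

Run:
```python
from h import *
S=np.load("scene0.npz");T=np.load("top0.npz")
P=T["P"];Ps=S["P"];p=T["p"].astype(int)
v,u=np.mgrid[0:480,0:640];z=P[:,:,2]
# cabinet top: oriented fit
M=(abs(z-.25)<.005)&(u>105)&(u<182)&(v>180)&(v<300)
A=P[M]
# side edges: per-row y-front extents
def edge(A,ax,q,bins):
    o=1-ax;e=[]
    for lo,hi in zip(bins[:-1],bins[1:]):
        k=(A[:,o]>=lo)&(A[:,o]<hi)
        if k.sum()>5:e.append((( lo+hi)/2,np.percentile(A[k,ax],q)))
    e=np.array(e);return np.polyfit(e[:,0],e[:,1],1).round(4)
print("front y(x)",edge(A,1,1,np.linspace(.44,.60,17)),"near x(y)",edge(A,0,1,np.linspace(.27,.37,11)),"far x(y)",edge(A,0,99,np.linspace(.27,.37,11)))
for n,X in(("top",P),("scene",Ps)):
    D=X[(abs(X[:,:,2]-.247)<.006)&(X[:,:,0]>.38)&(X[:,:,0]<.45)&(X[:,:,1]>.0)&(X[:,:,1]<.215)]
    l=np.polyfit(D[:,1],D[:,0],1);r=D[:,0]-np.polyval(l,D[:,1]);print(n,"door",len(D),l.round(4),np.percentile(r,[3,97]).round(4),"y",np.percentile(D[:,1],[1,99]).round(4))
    F=X[(abs(X[:,:,2]-.149)<.006)&(abs(X[:,:,0]-.525)<.03)&(X[:,:,1]>.15)&(X[:,:,1]<.25)]
    print("fin",len(F),np.percentile(F,[3,50,97],axis=0).round(4).tolist())
F=P[(abs(z-.065)<.008)&(abs(P[:,:,0]-.525)<.06)&(P[:,:,1]>.16)&(P[:,:,1]<.27)]
print("foot",len(F),np.percentile(F,[2,50,98],axis=0).round(4).tolist())
A=np.c_[F[:,:2],np.ones(len(F))];print("foot plane",np.linalg.lstsq(A,F[:,2],rcond=None)[0].round(3))
B=np.uint8((p.max(2)<45)&(z<.03)&(u>350)&(u<460)&(v>200)&(v<315));B=cv2.morphologyEx(B,cv2.MORPH_OPEN,np.ones((5,5)))
c=max(cv2.findContours(B,0,1)[0],key=cv2.contourArea)[:,0]
print("mat",cv2.minAreaRect(P[c[:,1],c[:,0],:2].astype(np.float32)))
s=arm.sense();R=np.array(s["tcp_rot"]);t=np.array(s["tool_pos"])
for X in(Ps,P):
    Q=(X.reshape(-1,3)-t)@R;Q=Q[(abs(Q[:,0])<.06)&(abs(Q[:,1])<.1)&(Q[:,2]>-.13)&(Q[:,2]<-.04)]
    for lo in(.05,.065,.075,.082,.088):
        for sg in(1,-1):
            k=(sg*Q[:,1]>lo)&(sg*Q[:,1]<lo+.008)
            if k.sum()>2:print(sg,lo,k.sum(),"x",Q[k,0].min().round(3),Q[k,0].max().round(3),"z",Q[k,2].min().round(3),Q[k,2].max().round(3))
```

```text
front y(x) [0.0323 0.2442] near x(y) [-0.0558  0.4431] far x(y) [-0.0341  0.6307]
top door 458 [0.1035 0.4075] [-0.0056  0.0056] y [0.0516 0.2129]
fin 105 [[0.5195, 0.1865, 0.1442], [0.5246, 0.2066, 0.1483], [0.5314, 0.2268, 0.152]]
scene door 195 [0.0977 0.4131] [-0.008   0.0056] y [0.0479 0.2131]
fin 45 [[0.5224, 0.1838, 0.1442], [0.5298, 0.2048, 0.1481], [0.5349, 0.2262, 0.1515]]
foot 877 [[0.4862, 0.1833, 0.0597], [0.5145, 0.2251, 0.0641], [0.5643, 0.2688, 0.0686]]
foot plane [-0.001  0.004  0.064]
mat ((0.5010891556739807, -0.27274274826049805), (0.2127690315246582, 0.19384966790676117), 1.731431245803833)
1 0.05 62 x -0.042 0.023 z -0.092 -0.04
-1 0.05 23 x -0.038 0.02 z -0.09 -0.053
1 0.065 52 x -0.042 0.028 z -0.091 -0.053
-1 0.065 33 x -0.04 0.027 z -0.091 -0.053
1 0.075 41 x -0.041 0.028 z -0.093 -0.049
-1 0.075 45 x -0.04 0.036 z -0.091 -0.045
1 0.082 31 x -0.039 0.034 z -0.093 -0.05
-1 0.082 95 x -0.041 0.036 z -0.092 -0.045
1 0.088 16 x -0.038 0.024 z -0.09 -0.05
-1 0.088 74 x -0.039 0.029 z -0.092 -0.054
1 0.05 31 x -0.035 -0.008 z -0.066 -0.041
-1 0.05 106 x -0.035 0.021 z -0.092 -0.052
-1 0.065 165 x -0.034 0.024 z -0.093 -0.052
-1 0.075 183 x -0.035 0.034 z -0.093 -0.049
-1 0.082 281 x -0.035 0.034 z -0.094 -0.046
-1 0.088 258 x -0.034 0.035 z -0.094 -0.057
```

Findings:
- **Fin:** centre about (0.527, 0.206), top at 0.150, cabinet yaw about 2.2°.
- **Door:** about 1.71 rad open. The gripper body (±94 mm) would hit it, so I'll first nudge the door towards its stop.

First move: up and over.

Call:
{"op": "jog_arm", "data": {
  "increments": [
    {"dz": -0.35, "grip": -1},
    {"dz": -0.35, "grip": -1},
    {"dx": -0.273, "dy": -0.205, "grip": -1},
    {"dx": -0.273, "dy": -0.205, "grip": -1},
    {"dx": -0.273, "dy": -0.205, "grip": -1},
    {"dx": -0.273, "dy": -0.205, "grip": -1},
    {"dx": -0.273, "dy": -0.205, "grip": -1},
    {"dx": -0.273, "dy": -0.205, "grip": -1},
    {"dx": -0.273, "dy": -0.205, "grip": -1},
    {"dx": -0.273, "dy": -0.205, "grip": -1}
  ]
}}

```text
invalid input
```

Call:
{"op": "jog_arm", "data": {
  "increments": [
    {"dx": -0.273, "dy": -0.205, "grip": -1},
    {"dx": -0.273, "dy": -0.205, "grip": -1},
    {"twist": 0.1, "grip": -1},
    {"twist": 0.1, "grip": -1},
    {"twist": 0.1, "grip": -1},
    {"twist": 0.1, "grip": -1},
    {"twist": 0.1, "grip": -1},
    {"twist": 0.1, "grip": -1},
    {"twist": 0.1, "grip": -1},
    {"twist": 0.027, "grip": -1}
  ]
}}

```text
invalid input
```

Call:
{"op": "jog_arm", "data": {
  "increments": [
    {"dx": 0, "dy": 0, "dz": -0.35, "twist": 0, "grip": -1},
    {"dx": 0, "dy": 0, "dz": -0.35, "twist": 0, "grip": -1},
    {"dx": -0.273, "dy": -0.205, "dz": 0, "twist": 0, "grip": -1},
    {"dx": -0.273, "dy": -0.205, "dz": 0, "twist": 0, "grip": -1},
    {"dx": -0.273, "dy": -0.205, "dz": 0, "twist": 0, "grip": -1},
    {"dx": -0.273, "dy": -0.205, "dz": 0, "twist": 0, "grip": -1},
    {"dx": -0.273, "dy": -0.205, "dz": 0, "twist": 0, "grip": -1},
    {"dx": -0.273, "dy": -0.205, "dz": 0, "twist": 0, "grip": -1},
    {"dx": -0.273, "dy": -0.205, "dz": 0, "twist": 0, "grip": -1},
    {"dx": -0.273, "dy": -0.205, "dz": 0, "twist": 0, "grip": -1}
  ]
}}

```text
time_s: 1.35
tool_pos: [0.4075, 0.1832, 0.3606]
tcp_rot: [[-0.949, 0.316, -0.0], [0.316, 0.949, 0.0], [0.0, -0.0, -1.0]]
contact_force: [0.4, 1.0, 0.6]
opening: 0.0007
grasp_force: 0.0
```

Call:
{"op": "jog_arm", "data": {
  "increments": [
    {"dx": -0.27, "dy": -0.2, "dz": 0, "twist": 0, "grip": -1},
    {"dx": -0.27, "dy": -0.2, "dz": 0, "twist": 0, "grip": -1},
    {"dx": 0, "dy": 0, "dz": 0, "twist": 0.1, "grip": -1},
    {"dx": 0, "dy": 0, "dz": 0, "twist": 0.1, "grip": -1},
    {"dx": 0, "dy": 0, "dz": 0, "twist": 0.1, "grip": -1},
    {"dx": 0, "dy": 0, "dz": 0, "twist": 0.1, "grip": -1},
    {"dx": 0, "dy": 0, "dz": 0, "twist": 0.1, "grip": -1},
    {"dx": 0, "dy": 0, "dz": 0, "twist": 0.1, "grip": -1},
    {"dx": 0, "dy": 0, "dz": 0, "twist": 0.1, "grip": -1},
    {"dx": 0, "dy": 0, "dz": 0, "twist": 0.027, "grip": -1}
  ]
}}

```text
time_s: 2.6
tool_pos: [0.4647, 0.1022, 0.3604]
tcp_rot: [[-0.104, 0.995, -0.001], [0.995, 0.104, -0.0], [0.0, -0.001, -1.0]]
contact_force: [-0.4, 0.1, -0.6]
opening: 0.0009
grasp_force: 0.0
```

Call:
{"op": "jog_arm", "data": {
  "increments": [
    {"dx": 0, "dy": 0, "dz": 0.3, "twist": 0, "grip": -1},
    {"dx": 0, "dy": 0, "dz": 0.3, "twist": 0, "grip": -1},
    {"dx": 0, "dy": 0, "dz": 0.3, "twist": 0, "grip": -1},
    {"dx": 0, "dy": 0, "dz": 0, "twist": 0, "grip": -1},
    {"dx": 0, "dy": -0.08, "dz": 0, "twist": 0, "grip": -1},
    {"dx": 0, "dy": -0.08, "dz": 0, "twist": 0, "grip": -1},
    {"dx": 0, "dy": -0.05, "dz": 0, "twist": 0, "grip": -1},
    {"dx": 0, "dy": -0.05, "dz": 0, "twist": 0, "grip": -1},
    {"dx": 0, "dy": -0.05, "dz": 0, "twist": 0, "grip": -1},
    {"dx": 0, "dy": 0, "dz": 0, "twist": 0, "grip": -1}
  ]
}}

```text
time_s: 3.85
tool_pos: [0.4181, 0.0972, 0.2258]
tcp_rot: [[-0.107, 0.994, -0.0], [0.994, 0.107, -0.0], [-0.0, -0.0, -1.0]]
contact_force: [-1.1, 0.4, -0.2]
opening: 0.0008
grasp_force: 0.0
```

Call:
{"op": "jog_arm", "data": {
  "increments": [
    {"dx": 0, "dy": -0.03, "dz": 0, "twist": 0, "grip": -1},
    {"dx": 0, "dy": -0.03, "dz": 0, "twist": 0, "grip": -1},
    {"dx": 0, "dy": -0.03, "dz": 0, "twist": 0, "grip": -1},
    {"dx": 0, "dy": 0, "dz": 0, "twist": 0, "grip": -1},
    {"dx": 0, "dy": 0, "dz": 0, "twist": 0, "grip": -1},
    {"dx": 0, "dy": 0, "dz": 0, "twist": 0, "grip": -1},
    {"dx": 0, "dy": 0, "dz": 0, "twist": 0, "grip": -1},
    {"dx": 0, "dy": 0, "dz": 0, "twist": 0, "grip": -1},
    {"dx": 0, "dy": 0, "dz": 0, "twist": 0, "grip": -1},
    {"dx": 0, "dy": 0, "dz": 0, "twist": 0, "grip": -1}
  ]
}}

```text
time_s: 5.1
tool_pos: [0.4051, 0.0958, 0.2257]
tcp_rot: [[-0.107, 0.994, -0.0], [0.994, 0.107, -0.0], [-0.0, -0.0, -1.0]]
contact_force: [1.2, 0.9, -0.6]
opening: 0.0008
grasp_force: 0.0
```

```bash
cat >> h.py <<'E'
def door():
    out=[]
    for n in("top","scene"):
        p,d,m=snap(n);X=pts(d,m)
        D=X[(abs(X[:,:,2]-.247)<.005)&(X[:,:,0]>.25)&(X[:,:,0]<.46)&(X[:,:,1]>.0)&(X[:,:,1]<.21)]
        l=np.polyfit(D[:,1],D[:,0],1) if len(D)>10 else [0,0];out.append((n,len(D),np.round(l,3),"ang",round(np.pi/2+np.arctan(l[0])+.038,3)))
    return out
E
python3 - <<'E'
from h import *
print(*door(),sep="\n");s=arm.sense();print(s["tool_pos"],s["contact_force"])
E
```

```text
('top', 0, array([0, 0]), 'ang', np.float64(1.609))
('scene', 89, array([0.352, 0.358]), 'ang', np.float64(1.947))
[0.40512038 0.09581402 0.22574559] [ 0.08383038 -0.00741766  0.19026319]
```

Call:
{"op": "jog_arm", "data": {
  "increments": [
    {"dx": 0, "dy": -0.02, "dz": 0, "twist": 0, "grip": -1},
    {"dx": 0, "dy": -0.02, "dz": 0, "twist": 0, "grip": -1},
    {"dx": 0, "dy": 0, "dz": 0, "twist": 0, "grip": -1},
    {"dx": 0, "dy": 0.1, "dz": 0, "twist": 0, "grip": -1},
    {"dx": 0, "dy": 0.1, "dz": -0.2, "twist": 0, "grip": -1},
    {"dx": 0.19, "dy": 0.25, "dz": -0.2, "twist": 0, "grip": -1},
    {"dx": 0.19, "dy": 0.25, "dz": 0, "twist": 0, "grip": 1},
    {"dx": 0.2, "dy": 0.24, "dz": 0, "twist": 0, "grip": 1},
    {"dx": 0, "dy": 0, "dz": 0, "twist": 0, "grip": 1},
    {"dx": 0, "dy": 0, "dz": 0, "twist": 0, "grip": 1}
  ]
}}

```text
time_s: 6.45
tool_pos: [0.5301, 0.1966, 0.2853]
tcp_rot: [[-0.107, 0.994, -0.001], [0.994, 0.107, -0.0], [-0.0, -0.001, -1.0]]
contact_force: [0.0, -0.1, -0.1]
opening: 0.0382
grasp_force: 0.0
```

Run:
```python
from h import *
print(*door(),sep="\n")
p,d,m=snap("wrist");X=pts(d,m);cv2.imwrite("pics/w1.png",p[:,:,::-1])
Q=X[(X[:,:,2]>.135)&(X[:,:,2]<.158)&(abs(X[:,:,0]-.527)<.025)&(X[:,:,1]>.16)&(X[:,:,1]<.245)]
print(len(Q),np.percentile(Q,[3,50,97],axis=0).round(4).tolist(),cv2.minAreaRect(Q[:,:2].astype(np.float32)))
p2,d2,m2=snap("scene");
s=arm.sense();print(s["time_s"],s["tool_pos"],s["q"],s["opening"])
```

```text
('top', 322, array([0.438, 0.329]), 'ang', np.float64(2.022))
('scene', 184, array([0.418, 0.336]), 'ang', np.float64(2.005))
1057 [[0.5213, 0.1873, 0.144], [0.527, 0.2098, 0.1494], [0.5327, 0.2301, 0.1508]] ((0.5270655751228333, 0.20795845985412598), (0.0119718536734581, 0.04497575759887695), 1.8160619735717773)
6.65 [0.52977451 0.19612205 0.28616105] [ 1.45059973e-01  3.87940834e-01  1.19729098e+00 -7.55845528e-05
  1.55589865e+00  3.88748079e-02] 0.05450942499185037
```

View pics/w1.png

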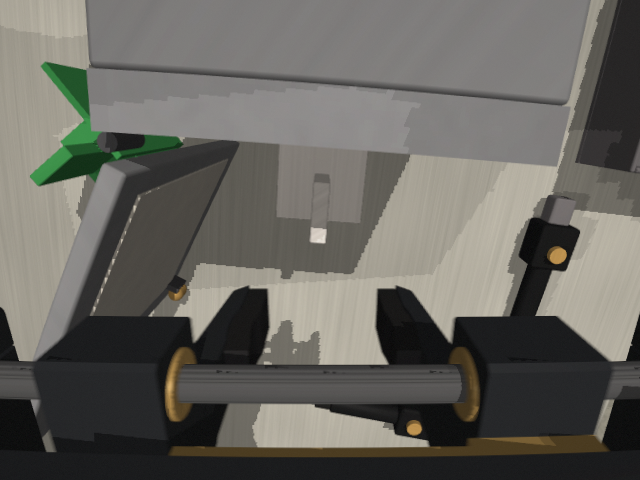

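The wrist view shows the fin at (320,210), bare between the open fingers, and the door on the left at about 2.0 rad with the green look-alike behind it. I'll descend in front of the fin, where the door leaves room, then slide in slowly.

Call:
{"op": "jog_arm", "data": {
  "increments": [
    {"dx": -0.205, "dy": -0.02, "dz": 0, "twist": 0, "grip": 1},
    {"dx": 0, "dy": 0, "dz": 0, "twist": 0.048, "grip": 1},
    {"dx": 0, "dy": 0, "dz": 0.208, "twist": 0, "grip": 1},
    {"dx": 0, "dy": 0, "dz": 0.208, "twist": 0, "grip": 1},
    {"dx": 0, "dy": 0, "dz": 0.208, "twist": 0, "grip": 1},
    {"dx": 0, "dy": 0, "dz": 0.208, "twist": 0, "grip": 1},
    {"dx": 0, "dy": 0, "dz": 0.208, "twist": 0, "grip": 1},
    {"dx": 0, "dy": 0, "dz": 0, "twist": 0, "grip": 1},
    {"dx": 0.06, "dy": 0, "dz": 0, "twist": 0, "grip": 1},
    {"dx": 0, "dy": 0, "dz": 0, "twist": 0, "grip": 1}
  ]
}}

```text
time_s: 7.9
tool_pos: [0.5305, 0.1756, 0.1312]
tcp_rot: [[-0.032, 0.999, 0.003], [0.999, 0.032, 0.0], [0.0, 0.003, -1.0]]
contact_force: [0.4, 0.0, 0.5]
opening: 0.0877
grasp_force: 0.0
```

Call:
{"op": "jog_arm", "data": {
  "increments": [
    {"dx": 0.02, "dy": 0, "dz": 0, "twist": 0, "grip": 1},
    {"dx": 0.02, "dy": 0, "dz": 0, "twist": 0, "grip": 1},
    {"dx": 0.02, "dy": 0, "dz": 0, "twist": 0, "grip": 1},
    {"dx": 0.013, "dy": 0, "dz": 0, "twist": 0, "grip": 1},
    {"dx": 0.013, "dy": 0, "dz": 0, "twist": 0, "grip": 1},
    {"dx": 0, "dy": 0, "dz": 0, "twist": 0, "grip": 1},
    {"dx": 0, "dy": 0, "dz": 0, "twist": 0, "grip": 1},
    {"dx": 0, "dy": 0, "dz": 0, "twist": 0, "grip": 1},
    {"dx": 0, "dy": 0, "dz": 0, "twist": 0, "grip": 1},
    {"dx": 0, "dy": 0, "dz": 0, "twist": 0, "grip": 1}
  ]
}}

```text
time_s: 9.15
tool_pos: [0.5297, 0.1877, 0.1298]
tcp_rot: [[-0.032, 1.0, 0.0], [1.0, 0.032, -0.0], [-0.0, 0.0, -1.0]]
contact_force: [-0.1, -0.1, -0.0]
opening: 0.0881
grasp_force: 0.0
```

Call:
{"op": "jog_arm", "data": {
  "increments": [
    {"dx": 0.013, "dy": 0, "dz": 0, "twist": 0, "grip": 1},
    {"dx": 0.013, "dy": 0, "dz": 0, "twist": 0, "grip": 1},
    {"dx": 0, "dy": 0, "dz": 0, "twist": 0, "grip": 1},
    {"dx": 0, "dy": 0, "dz": 0, "twist": 0, "grip": 1},
    {"dx": 0, "dy": 0, "dz": 0, "twist": 0, "grip": 1},
    {"dx": 0, "dy": 0, "dz": 0, "twist": 0, "grip": 1},
    {"dx": 0, "dy": 0, "dz": 0, "twist": 0, "grip": 1},
    {"dx": 0, "dy": 0, "dz": 0, "twist": 0, "grip": 1},
    {"dx": 0, "dy": 0, "dz": 0, "twist": 0, "grip": 1},
    {"dx": 0, "dy": 0, "dz": 0, "twist": 0, "grip": 1}
  ]
}}

```text
time_s: 10.4
tool_pos: [0.5296, 0.1916, 0.1297]
tcp_rot: [[-0.032, 1.0, 0.0], [1.0, 0.032, 0.0], [0.0, 0.0, -1.0]]
contact_force: [-0.8, 1.4, 0.2]
opening: 0.0883
grasp_force: 0.0
```

Run:
```python
from h import *
p,d,m=snap("wrist");X=pts(d,m);cv2.imwrite("pics/w2.png",p[:,:,::-1])
Q=X[(X[:,:,2]>.14)&(X[:,:,2]<.158)&(abs(X[:,:,0]-.527)<.02)&(X[:,:,1]>.16)&(X[:,:,1]<.245)]
print(len(Q),np.percentile(Q,[3,50,97],axis=0).round(4).tolist(),cv2.minAreaRect(Q[:,:2].astype(np.float32)))
s=arm.sense();print(s["tool_pos"],s["contact_force"])
```

```text
4617 [[0.5212, 0.1905, 0.1441], [0.5268, 0.213, 0.1495], [0.5323, 0.2302, 0.1506]] ((0.5268184542655945, 0.2094772756099701), (0.011917529627680779, 0.042398709803819656), 1.71876060962677)
[0.52955523 0.19163338 0.12974393] [-0.43990506  0.6829993   0.02451424]
```

View pics/w2.png

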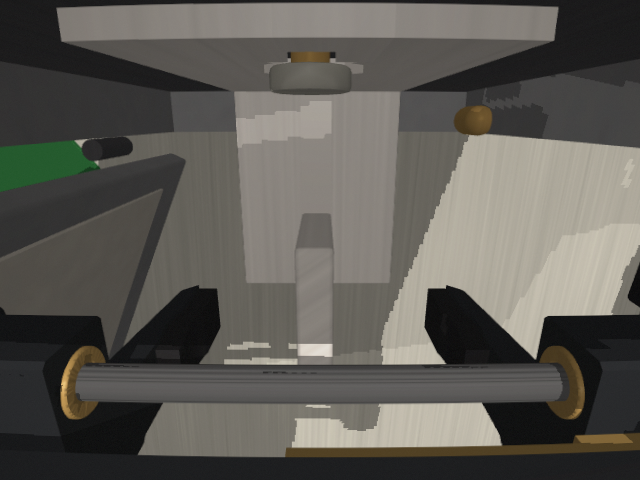

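The wrist view shows the fin upright at (314,290) between the fingers, the screw head and plate top at (310,75), and the door edge at (185,160), still clear. I'll slide in a bit further.

Call:
{"op": "jog_arm", "data": {
  "increments": [
    {"dx": 0.013, "dy": 0, "dz": 0, "twist": 0, "grip": 1},
    {"dx": 0.01, "dy": 0, "dz": 0, "twist": 0, "grip": 1},
    {"dx": 0, "dy": 0, "dz": 0, "twist": 0, "grip": 1},
    {"dx": 0, "dy": 0, "dz": 0, "twist": 0, "grip": 1},
    {"dx": 0, "dy": 0, "dz": 0, "twist": 0, "grip": 1},
    {"dx": 0, "dy": 0, "dz": 0, "twist": 0, "grip": 1},
    {"dx": 0, "dy": 0, "dz": 0, "twist": 0, "grip": 1},
    {"dx": 0, "dy": 0, "dz": 0, "twist": 0, "grip": 1},
    {"dx": 0, "dy": 0, "dz": 0, "twist": 0, "grip": 1},
    {"dx": 0, "dy": 0, "dz": 0, "twist": 0, "grip": 1}
  ]
}}

```text
time_s: 11.7
tool_pos: [0.5294, 0.1951, 0.1297]
tcp_rot: [[-0.032, 1.0, -0.0], [1.0, 0.032, -0.0], [-0.0, -0.0, -1.0]]
contact_force: [-0.9, 0.9, -0.0]
opening: 0.0883
grasp_force: 0.0
```

Call:
{"op": "jog_arm", "data": {
  "increments": [
    {"dx": 0.01, "dy": 0, "dz": 0, "twist": 0, "grip": 1},
    {"dx": 0.01, "dy": 0, "dz": 0, "twist": 0, "grip": 1},
    {"dx": 0.005, "dy": 0, "dz": 0, "twist": 0, "grip": 1},
    {"dx": 0, "dy": 0, "dz": 0, "twist": 0, "grip": 1},
    {"dx": 0, "dy": 0, "dz": 0, "twist": 0, "grip": 1},
    {"dx": 0, "dy": 0, "dz": 0, "twist": 0, "grip": 1},
    {"dx": 0, "dy": 0, "dz": 0, "twist": 0, "grip": 1},
    {"dx": 0, "dy": 0, "dz": 0, "twist": 0, "grip": 1},
    {"dx": 0, "dy": 0, "dz": 0, "twist": 0, "grip": 1},
    {"dx": 0, "dy": 0, "dz": 0, "twist": 0, "grip": 1}
  ]
}}

```text
time_s: 12.95
tool_pos: [0.5293, 0.1988, 0.1298]
tcp_rot: [[-0.032, 1.0, 0.0], [1.0, 0.032, 0.0], [0.0, 0.0, -1.0]]
contact_force: [0.5, 0.2, 0.3]
opening: 0.0878
grasp_force: 0.0
```

Call:
{"op": "jog_arm", "data": {
  "increments": [
    {"dx": 0.01, "dy": 0, "dz": 0, "twist": 0, "grip": 1},
    {"dx": 0.01, "dy": 0, "dz": 0, "twist": 0, "grip": 1},
    {"dx": 0.01, "dy": 0, "dz": 0, "twist": 0, "grip": 1},
    {"dx": 0, "dy": 0, "dz": 0, "twist": 0, "grip": 1},
    {"dx": 0, "dy": 0, "dz": 0, "twist": 0, "grip": 1},
    {"dx": 0, "dy": 0, "dz": 0, "twist": 0, "grip": 1},
    {"dx": 0, "dy": 0, "dz": 0, "twist": 0, "grip": 1},
    {"dx": 0, "dy": 0, "dz": 0, "twist": 0, "grip": 1},
    {"dx": 0, "dy": 0, "dz": 0, "twist": 0, "grip": 1},
    {"dx": 0, "dy": 0, "dz": 0, "twist": 0, "grip": 1}
  ]
}}

```text
time_s: 14.2
tool_pos: [0.5292, 0.2033, 0.1297]
tcp_rot: [[-0.032, 0.999, -0.0], [0.999, 0.032, -0.0], [-0.0, -0.0, -1.0]]
contact_force: [-0.2, -0.4, -0.5]
opening: 0.088
grasp_force: 0.0
```

Call:
{"op": "jog_arm", "data": {
  "increments": [
    {"dx": 0, "dy": -0.01, "dz": 0, "twist": 0, "grip": -1},
    {"dx": 0, "dy": 0, "dz": 0, "twist": 0, "grip": -1},
    {"dx": 0, "dy": 0, "dz": 0, "twist": 0, "grip": -1},
    {"dx": 0, "dy": 0, "dz": 0, "twist": 0, "grip": -1},
    {"dx": 0, "dy": 0, "dz": 0, "twist": 0, "grip": -1},
    {"dx": 0, "dy": 0, "dz": 0, "twist": 0, "grip": -1},
    {"dx": 0, "dy": 0, "dz": 0, "twist": 0, "grip": -1},
    {"dx": 0, "dy": 0, "dz": 0, "twist": 0, "grip": -1},
    {"dx": 0, "dy": 0, "dz": 0, "twist": 0, "grip": -1},
    {"dx": 0, "dy": 0, "dz": 0, "twist": 0, "grip": -1}
  ]
}}

```text
time_s: 15.45
tool_pos: [0.5285, 0.2032, 0.1299]
tcp_rot: [[-0.031, 1.0, 0.002], [1.0, 0.031, 0.0], [0.0, 0.002, -1.0]]
contact_force: [6.9, -0.4, -0.6]
opening: 0.0117
grasp_force: 30.0
```

Call:
{"op": "jog_arm", "data": {
  "increments": [
    {"dx": 0, "dy": 0.008, "dz": 0, "twist": 0, "grip": -1},
    {"dx": 0, "dy": 0, "dz": 0, "twist": 0, "grip": -1},
    {"dx": 0, "dy": 0, "dz": -0.02, "twist": 0, "grip": -1},
    {"dx": 0, "dy": 0, "dz": -0.02, "twist": 0, "grip": -1},
    {"dx": 0, "dy": 0, "dz": -0.02, "twist": 0, "grip": -1},
    {"dx": 0, "dy": 0, "dz": -0.02, "twist": 0, "grip": -1},
    {"dx": 0, "dy": 0, "dz": 0, "twist": 0, "grip": -1},
    {"dx": 0, "dy": 0, "dz": 0, "twist": 0, "grip": -1},
    {"dx": 0, "dy": 0, "dz": 0, "twist": 0, "grip": -1},
    {"dx": 0, "dy": 0, "dz": 0, "twist": 0, "grip": -1}
  ]
}}

```text
time_s: 16.7
tool_pos: [0.5288, 0.2033, 0.1417]
tcp_rot: [[-0.032, 0.999, -0.0], [0.999, 0.032, -0.0], [-0.0, -0.0, -1.0]]
contact_force: [1.1, 0.1, -2.5]
opening: 0.0118
grasp_force: 29.9
```

Call:
{"op": "jog_arm", "data": {
  "increments": [
    {"dx": 0, "dy": 0, "dz": -0.02, "twist": 0, "grip": -1},
    {"dx": 0, "dy": 0, "dz": -0.02, "twist": 0, "grip": -1},
    {"dx": 0, "dy": 0, "dz": -0.02, "twist": 0, "grip": -1},
    {"dx": 0, "dy": 0, "dz": -0.022, "twist": 0, "grip": -1},
    {"dx": 0, "dy": 0, "dz": 0, "twist": 0, "grip": -1},
    {"dx": 0, "dy": 0, "dz": 0, "twist": 0, "grip": -1},
    {"dx": 0, "dy": 0, "dz": 0, "twist": 0, "grip": -1},
    {"dx": 0, "dy": 0, "dz": 0, "twist": 0, "grip": -1},
    {"dx": 0, "dy": 0, "dz": 0, "twist": 0, "grip": -1},
    {"dx": 0, "dy": 0, "dz": 0, "twist": 0, "grip": -1}
  ]
}}

```text
time_s: 17.95
tool_pos: [0.5289, 0.2033, 0.154]
tcp_rot: [[-0.032, 1.0, -0.0], [1.0, 0.032, -0.0], [-0.0, -0.0, -1.0]]
contact_force: [-0.3, -0.6, -4.3]
opening: 0.0118
grasp_force: 29.9
```

Run:
```python
from h import *
p,d,m=snap("wrist");q,d2,m2=snap("scene")
a=cv2.resize(q[120:250,290:410],(480,520),interpolation=3);b=cv2.resize(p[0:330,150:480],(320,320))
o=np.zeros((520,800,3),np.uint8);o[:,:480]=a;o[:320,480:]=b;cv2.imwrite("pics/lift.png",o[:,:,::-1])
X=pts(d,m);Q=X[(X[:,:,2]>.16)&(X[:,:,2]<.182)&(abs(X[:,:,0]-.527)<.02)&(X[:,:,1]>.16)&(X[:,:,1]<.245)]
A=np.c_[Q[:,1],np.ones(len(Q))];print(len(Q),np.linalg.lstsq(A,Q[:,2],rcond=None)[0],np.median(Q,0),cv2.minAreaRect(Q[:,:2].astype(np.float32)))
```

```text
4479 [-0.01682773  0.17679142] [0.5287747  0.21173538 0.17392286] ((0.5277345776557922, 0.20855706930160522), (0.03920811042189598, 0.02181069739162922), 4.693060398101807)
```

View pics/lift.png

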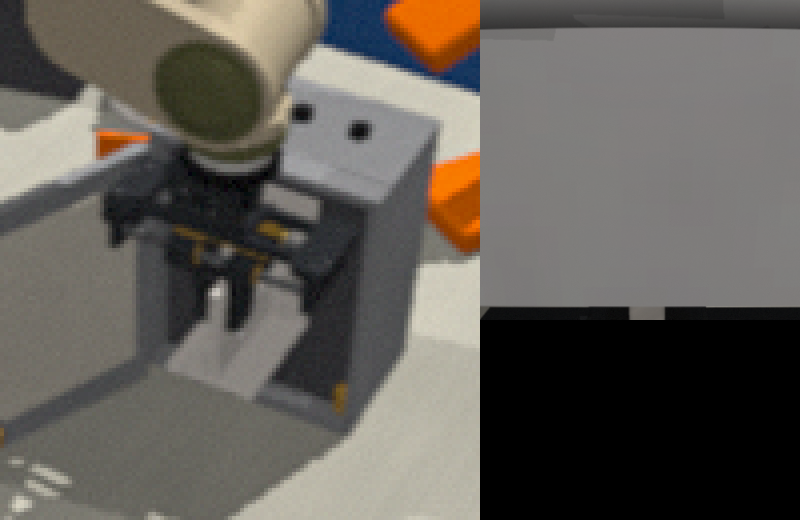

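The picture shows the carrier gripped and lifted, foot level at (240,350), 24 mm up with about 1° of pitch. I'll ease it straight out.

Call:
{"op": "jog_arm", "data": {
  "increments": [
    {"dx": -0.02, "dy": 0, "dz": 0, "twist": 0, "grip": -1},
    {"dx": -0.02, "dy": 0, "dz": 0, "twist": 0, "grip": -1},
    {"dx": -0.02, "dy": 0, "dz": 0, "twist": 0, "grip": -1},
    {"dx": -0.02, "dy": 0, "dz": 0, "twist": 0, "grip": -1},
    {"dx": 0, "dy": 0, "dz": 0, "twist": 0, "grip": -1},
    {"dx": 0, "dy": 0, "dz": 0, "twist": 0, "grip": -1},
    {"dx": 0, "dy": 0, "dz": 0, "twist": 0, "grip": -1},
    {"dx": 0, "dy": 0, "dz": 0, "twist": 0, "grip": -1},
    {"dx": 0, "dy": 0, "dz": 0, "twist": 0, "grip": -1},
    {"dx": 0, "dy": 0, "dz": 0, "twist": 0, "grip": -1}
  ]
}}

```text
time_s: 19.3
tool_pos: [0.5293, 0.1913, 0.154]
tcp_rot: [[-0.032, 0.999, -0.0], [0.999, 0.032, -0.0], [-0.0, -0.0, -1.0]]
contact_force: [0.2, -0.6, -3.4]
opening: 0.0121
grasp_force: 29.9
```

Call:
{"op": "jog_arm", "data": {
  "increments": [
    {"dx": -0.07, "dy": 0, "dz": 0, "twist": 0, "grip": -1},
    {"dx": -0.12, "dy": 0, "dz": 0, "twist": 0, "grip": -1},
    {"dx": -0.18, "dy": 0, "dz": -0.02, "twist": 0, "grip": -1},
    {"dx": -0.25, "dy": -0.03, "dz": -0.03, "twist": 0, "grip": -1},
    {"dx": -0.3, "dy": -0.03, "dz": -0.03, "twist": 0, "grip": -1},
    {"dx": -0.3, "dy": -0.03, "dz": -0.02, "twist": 0, "grip": -1},
    {"dx": -0.3, "dy": -0.03, "dz": 0, "twist": 0, "grip": -1},
    {"dx": -0.3, "dy": -0.03, "dz": 0, "twist": 0, "grip": -1},
    {"dx": -0.3, "dy": -0.03, "dz": 0, "twist": 0, "grip": -1},
    {"dx": -0.28, "dy": -0.03, "dz": 0, "twist": 0, "grip": -1}
  ]
}}

```text
time_s: 20.55
tool_pos: [0.5083, -0.1721, 0.1692]
tcp_rot: [[-0.03, 1.0, 0.0], [1.0, 0.03, -0.0], [-0.0, 0.0, -1.0]]
contact_force: [1.1, 1.0, -3.4]
opening: 0.0119
grasp_force: 29.9
```

Call:
{"op": "jog_arm", "data": {
  "increments": [
    {"dx": -0.28, "dy": -0.03, "dz": 0, "twist": 0, "grip": -1},
    {"dx": -0.24, "dy": -0.03, "dz": 0, "twist": 0, "grip": -1},
    {"dx": -0.18, "dy": -0.01, "dz": 0, "twist": 0, "grip": -1},
    {"dx": -0.12, "dy": 0, "dz": 0, "twist": 0, "grip": -1},
    {"dx": -0.06, "dy": 0, "dz": 0, "twist": 0, "grip": -1},
    {"dx": 0, "dy": 0, "dz": 0.1, "twist": 0, "grip": -1},
    {"dx": 0, "dy": 0, "dz": 0.1, "twist": 0, "grip": -1},
    {"dx": 0, "dy": 0, "dz": 0.1, "twist": 0, "grip": -1},
    {"dx": 0, "dy": 0, "dz": 0.05, "twist": 0, "grip": -1},
    {"dx": 0, "dy": 0, "dz": 0, "twist": 0, "grip": -1}
  ]
}}

```text
time_s: 21.8
tool_pos: [0.5028, -0.3015, 0.1159]
tcp_rot: [[-0.032, 0.999, -0.001], [0.999, 0.032, 0.001], [0.001, -0.001, -1.0]]
contact_force: [0.5, 0.4, -3.7]
opening: 0.0116
grasp_force: 29.9
```

Run:
```python
from h import *
p,d,m=snap("wrist");X=pts(d,m);q,d2,m2=snap("scene");Y=pts(d2,m2)
cv2.imwrite("pics/place.png",np.hstack([cv2.resize(q[200:400,180:400],(440,400)),cv2.resize(p,(360,270))[:,:].repeat(1,0) if 0 else cv2.copyMakeBorder(cv2.resize(p,(360,270)),0,130,0,0,0)])[:,:,::-1])
s=arm.sense();t=s["tool_pos"];print(s["time_s"],t,s["contact_force"])
for n,Z in(("w",X),("s",Y)):
    Q=Z[(abs(Z[:,:,0]-.502)<.045)&(Z[:,:,1]>-.35)&(Z[:,:,1]<-.2)&(Z[:,:,2]>.02)&(Z[:,:,2]<.06)]
    if len(Q)>20:
        c=np.linalg.lstsq(np.c_[Q[:,:2]-[.5,-.27],np.ones(len(Q))],Q[:,2],rcond=None)[0]
        print(n,len(Q),np.percentile(Q,[2,50,98],axis=0).round(4).tolist(),c.round(4))
    F=Z[(abs(Z[:,:,0]-t[0])<.012)&(abs(Z[:,:,1]+.295)<.03)&(Z[:,:,2]>t[2]+.012)&(Z[:,:,2]<t[2]+.03)]
    if len(F)>20: print("fin",len(F),np.median(F,0),np.polyfit(F[:,1],F[:,2],1))
    L=Z[(abs(Z[:,:,0]-.5)<.05)&(Z[:,:,1]>-.25)&(Z[:,:,1]<-.19)&(Z[:,:,2]>.06)&(Z[:,:,2]<.2)]
    if len(L)>20: print("plate",len(L),np.percentile(L,[2,50,98],axis=0).round(4).tolist(),np.polyfit(L[:,2],L[:,1],1))
```

```text
21.9 [ 0.5030766  -0.3018476   0.11691708] [ 0.07998868  0.54382775 -3.8830444 ]
w 21348 [[0.4632, -0.3178, 0.0495], [0.5074, -0.2663, 0.0508], [0.5402, -0.2265, 0.0522]] [-0.0016 -0.0027  0.0508]
fin 4687 [ 0.50269171 -0.29275632  0.13599051] [-0.16585605  0.08893229]
plate 19036 [[0.4621, -0.2447, 0.09], [0.5003, -0.2227, 0.1774], [0.5383, -0.2189, 0.1789]] [ 0.14436145 -0.24765603]
s 392 [[0.4675, -0.3256, 0.0468], [0.5201, -0.3038, 0.0512], [0.5443, -0.2276, 0.0574]] [-0.0102 -0.0072  0.0513]
plate 326 [[0.4711, -0.2424, 0.0913], [0.5082, -0.224, 0.1489], [0.5418, -0.219, 0.1797]] [ 0.07940759 -0.23592244]
```

View pics/place.png

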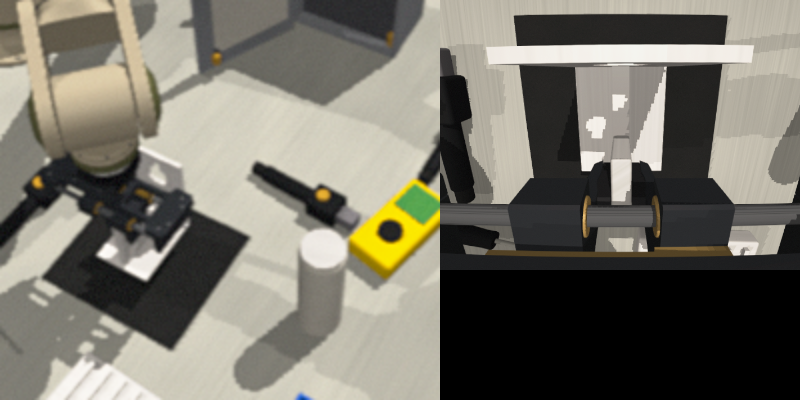

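The picture shows the carrier held level over the middle of the mat (wrist view: foot spans x 0.463–0.540, plate back at y -0.219). The gap is about 42 mm, so I'll lower it.

Call:
{"op": "jog_arm", "data": {
  "increments": [
    {"dx": 0, "dy": 0, "dz": 0.07, "twist": 0, "grip": -1},
    {"dx": 0, "dy": 0, "dz": 0.07, "twist": 0, "grip": -1},
    {"dx": 0, "dy": 0, "dz": 0.06, "twist": 0, "grip": -1},
    {"dx": 0, "dy": 0, "dz": 0.03, "twist": 0, "grip": -1},
    {"dx": 0, "dy": 0, "dz": 0.014, "twist": 0, "grip": -1},
    {"dx": 0, "dy": 0, "dz": 0.01, "twist": 0, "grip": -1},
    {"dx": 0, "dy": 0, "dz": 0.007, "twist": 0, "grip": -1},
    {"dx": 0, "dy": 0, "dz": 0, "twist": 0, "grip": -1},
    {"dx": 0, "dy": 0, "dz": 0, "twist": 0, "grip": -1},
    {"dx": 0, "dy": 0, "dz": 0, "twist": 0, "grip": -1}
  ]
}}

```text
time_s: 23.15
tool_pos: [0.5029, -0.3018, 0.0775]
tcp_rot: [[-0.032, 0.999, 0.0], [0.999, 0.032, -0.0], [-0.0, 0.0, -1.0]]
contact_force: [-0.2, 0.4, -3.3]
opening: 0.0118
grasp_force: 29.9
```

Call:
{"op": "jog_arm", "data": {
  "increments": [
    {"dx": 0, "dy": 0, "dz": 0.005, "twist": 0, "grip": -1},
    {"dx": 0, "dy": 0, "dz": 0.005, "twist": 0, "grip": -1},
    {"dx": 0, "dy": 0, "dz": 0.005, "twist": 0, "grip": -1},
    {"dx": 0, "dy": 0, "dz": 0, "twist": 0, "grip": -1},
    {"dx": 0, "dy": 0, "dz": 0, "twist": 0, "grip": -1},
    {"dx": 0, "dy": 0, "dz": 0, "twist": 0, "grip": -1},
    {"dx": 0, "dy": 0, "dz": 0, "twist": 0, "grip": -1},
    {"dx": 0, "dy": 0, "dz": 0, "twist": 0, "grip": -1},
    {"dx": 0, "dy": 0, "dz": 0, "twist": 0, "grip": -1},
    {"dx": 0, "dy": 0, "dz": 0, "twist": 0, "grip": -1}
  ]
}}

```text
time_s: 24.4
tool_pos: [0.5028, -0.3017, 0.0752]
tcp_rot: [[-0.032, 1.0, 0.0], [1.0, 0.032, 0.0], [0.0, 0.0, -1.0]]
contact_force: [-0.0, -0.9, -3.6]
opening: 0.0117
grasp_force: 29.9
```

Call:
{"op": "jog_arm", "data": {
  "increments": [
    {"dx": 0, "dy": 0, "dz": 0.005, "twist": 0, "grip": -1},
    {"dx": 0, "dy": 0, "dz": 0, "twist": 0, "grip": -1},
    {"dx": 0, "dy": 0, "dz": 0.004, "twist": 0, "grip": -1},
    {"dx": 0, "dy": 0, "dz": 0, "twist": 0, "grip": -1},
    {"dx": 0, "dy": 0, "dz": 0, "twist": 0, "grip": -1},
    {"dx": 0, "dy": 0, "dz": 0, "twist": 0, "grip": -1},
    {"dx": 0, "dy": 0, "dz": 0, "twist": 0, "grip": -1},
    {"dx": 0, "dy": 0, "dz": 0, "twist": 0, "grip": -1},
    {"dx": 0, "dy": 0, "dz": 0, "twist": 0, "grip": -1},
    {"dx": 0, "dy": 0, "dz": 0, "twist": 0, "grip": -1}
  ]
}}

```text
time_s: 25.65
tool_pos: [0.5029, -0.3019, 0.0743]
tcp_rot: [[-0.032, 1.0, 0.0], [1.0, 0.032, -0.001], [-0.001, 0.0, -1.0]]
contact_force: [-2.9, -0.3, 5.1]
opening: 0.0114
grasp_force: 29.9
```

Foot is down (+5 N). Release and rise.

Call:
{"op": "jog_arm", "data": {
  "increments": [
    {"dx": 0, "dy": 0, "dz": 0, "twist": 0, "grip": -0.4},
    {"dx": 0, "dy": 0, "dz": 0, "twist": 0, "grip": -0.4},
    {"dx": 0, "dy": 0, "dz": 0, "twist": 0, "grip": -0.4},
    {"dx": 0, "dy": 0, "dz": 0, "twist": 0, "grip": -0.4},
    {"dx": 0, "dy": 0, "dz": -0.1, "twist": 0, "grip": -0.4},
    {"dx": 0, "dy": 0, "dz": -0.25, "twist": 0, "grip": -0.4},
    {"dx": 0, "dy": 0, "dz": -0.35, "twist": 0, "grip": -0.4},
    {"dx": 0, "dy": 0, "dz": -0.35, "twist": 0, "grip": -1},
    {"dx": 0, "dy": 0, "dz": -0.35, "twist": 0, "grip": -1},
    {"dx": 0, "dy": 0, "dz": -0.2, "twist": 0, "grip": -1}
  ]
}}

```text
time_s: 26.9
tool_pos: [0.5028, -0.3016, 0.318]
tcp_rot: [[-0.032, 0.999, 0.004], [0.999, 0.032, -0.003], [-0.003, 0.003, -1.0]]
contact_force: [-0.2, 0.3, 0.2]
opening: 0.0005
grasp_force: 0.0
```

Run:
```python
from h import *
p,d,m=snap("wrist");X=pts(d,m)
s=arm.sense();print(s["time_s"],s["tool_pos"],s["q"])
for n,lo,hi in(("foot",.006,.02),("fin",.085,.1),("plate",.125,.15)):
    Q=X[(abs(X[:,:,0]-.502)<.06)&(X[:,:,1]>-.36)&(X[:,:,1]<-.19)&(X[:,:,2]>lo)&(X[:,:,2]<hi)]
    if len(Q)>20: print(n,len(Q),np.percentile(Q,[2,50,98],axis=0).round(4).tolist())
print(*door(),sep="\n")
```

```text
26.95 [ 0.50324119 -0.30199689  0.32108147] [-7.42082115e-01  4.09108086e-01  1.06521849e+00  5.06133066e-05
  1.65751072e+00 -7.73825597e-01]
foot 5292 [[0.4622, -0.324, 0.0062], [0.4952, -0.2719, 0.0092], [0.5409, -0.2261, 0.011]]
fin 623 [[0.4976, -0.3184, 0.091], [0.5035, -0.296, 0.0941], [0.5096, -0.2753, 0.0957]]
plate 688 [[0.4622, -0.226, 0.1348], [0.5014, -0.223, 0.1363], [0.5383, -0.2197, 0.1379]]
('top', 331, array([0.432, 0.33 ]), 'ang', np.float64(2.017))
('scene', 182, array([0.415, 0.336]), 'ang', np.float64(2.003))
```

The carrier stands upright at about (0.502, -0.27) on the mat, and the door is still at 2.0 rad. Now I'll go round to the door's outer face.

Call:
{"op": "jog_arm", "data": {
  "increments": [
    {"dx": 0.2, "dy": -0.08, "dz": 0, "twist": 0, "grip": -1},
    {"dx": 0.3, "dy": -0.12, "dz": 0, "twist": 0, "grip": -1},
    {"dx": 0.32, "dy": -0.12, "dz": 0, "twist": 0, "grip": -1},
    {"dx": 0.32, "dy": -0.12, "dz": 0, "twist": 0, "grip": -1},
    {"dx": 0.32, "dy": -0.12, "dz": 0, "twist": 0, "grip": -1},
    {"dx": 0.32, "dy": -0.12, "dz": 0, "twist": 0, "grip": -1},
    {"dx": 0.32, "dy": -0.12, "dz": 0, "twist": 0, "grip": -1},
    {"dx": 0.32, "dy": -0.12, "dz": 0, "twist": 0, "grip": -1},
    {"dx": 0.3, "dy": -0.12, "dz": 0, "twist": 0, "grip": -1},
    {"dx": 0.15, "dy": -0.07, "dz": 0, "twist": 0, "grip": -1}
  ]
}}

```text
time_s: 28.3
tool_pos: [0.321, 0.1248, 0.3128]
tcp_rot: [[-0.034, 0.999, -0.002], [0.999, 0.034, 0.0], [0.0, -0.002, -1.0]]
contact_force: [0.5, -0.4, -0.3]
opening: -0.0002
grasp_force: 0.0
```

Call:
{"op": "jog_arm", "data": {
  "increments": [
    {"dx": 0, "dy": 0, "dz": 0.2, "twist": 0, "grip": -1},
    {"dx": 0, "dy": 0, "dz": 0.2, "twist": 0, "grip": -1},
    {"dx": 0, "dy": 0, "dz": 0.2, "twist": 0, "grip": -1},
    {"dx": 0, "dy": 0, "dz": 0, "twist": 0, "grip": -1},
    {"dx": -0.045, "dy": 0.097, "dz": 0, "twist": 0, "grip": -1},
    {"dx": -0.045, "dy": 0.097, "dz": 0, "twist": 0, "grip": -1},
    {"dx": -0.044, "dy": 0.09, "dz": 0, "twist": 0, "grip": -1},
    {"dx": -0.044, "dy": 0.09, "dz": 0, "twist": 0, "grip": -1},
    {"dx": -0.025, "dy": 0.098, "dz": 0, "twist": 0, "grip": -1},
    {"dx": -0.025, "dy": 0.098, "dz": 0, "twist": 0, "grip": -1}
  ]
}}

```text
time_s: 29.55
tool_pos: [0.4104, 0.0915, 0.2238]
tcp_rot: [[-0.032, 1.0, -0.0], [1.0, 0.032, 0.0], [0.0, -0.0, -1.0]]
contact_force: [-0.8, 0.4, -0.4]
opening: 0.0006
grasp_force: 0.4
```

Call:
{"op": "jog_arm", "data": {
  "increments": [
    {"dx": -0.005, "dy": 0.1, "dz": 0, "twist": 0, "grip": -1},
    {"dx": -0.005, "dy": 0.1, "dz": 0, "twist": 0, "grip": -1},
    {"dx": 0.015, "dy": 0.1, "dz": 0, "twist": 0, "grip": -1},
    {"dx": 0.015, "dy": 0.1, "dz": 0, "twist": 0, "grip": -1},
    {"dx": 0.035, "dy": 0.095, "dz": 0, "twist": 0, "grip": -1},
    {"dx": 0.035, "dy": 0.095, "dz": 0, "twist": 0, "grip": -1},
    {"dx": 0.053, "dy": 0.086, "dz": 0, "twist": 0, "grip": -1},
    {"dx": 0.053, "dy": 0.086, "dz": 0, "twist": 0, "grip": -1},
    {"dx": 0.068, "dy": 0.073, "dz": 0, "twist": 0, "grip": -1},
    {"dx": 0.068, "dy": 0.073, "dz": 0, "twist": 0, "grip": -1}
  ]
}}

```text
time_s: 30.8
tool_pos: [0.5446, 0.1466, 0.2237]
tcp_rot: [[-0.032, 0.999, -0.0], [0.999, 0.032, -0.0], [-0.0, -0.0, -1.0]]
contact_force: [-1.8, -1.3, 0.1]
opening: 0.0006
grasp_force: 0.4
```

Run:
```python
from h import *
s=arm.sense();print(s["time_s"],s["tool_pos"],s["contact_force"])
p,d,m=snap("scene");X=pts(d,m);cv2.imwrite("pics/d1.png",p[90:330,200:520,::-1].repeat(2,0).repeat(2,1))
D=X[(abs(X[:,:,2]-.247)<.005)&(X[:,:,0]>.43)&(X[:,:,0]<.64)&(X[:,:,1]>.0)&(X[:,:,1]<.24)]
print(len(D),np.percentile(D,[2,50,98],axis=0).round(3).tolist() if len(D)>5 else 0, np.polyfit(D[:,0],D[:,1],1) if len(D)>5 else 0)
```

```text
30.8 [0.54458132 0.1466202  0.22370119] [-1.81238363 -1.29612411  0.14351185]
74 [[0.53, 0.135, 0.243], [0.571, 0.142, 0.247], [0.598, 0.158, 0.251]] [0.18332544 0.03933801]
```

View pics/d1.png

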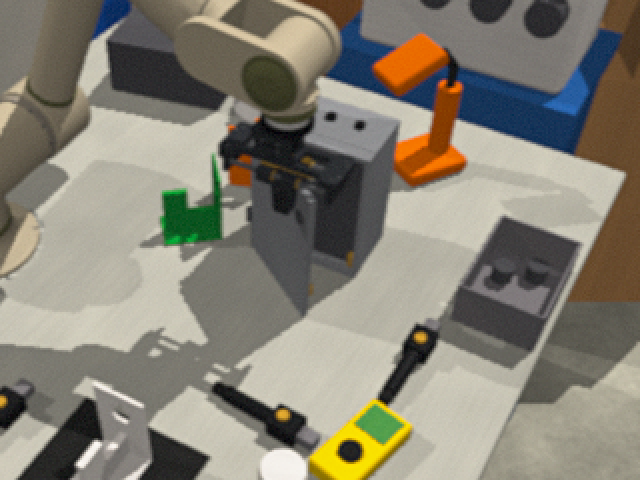

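The picture shows the door following the fingers at about 0.6 rad, with the carrier standing on the mat at lower left. Continue closing.

Call:
{"op": "jog_arm", "data": {
  "increments": [
    {"dx": 0.082, "dy": 0.058, "dz": 0, "twist": 0, "grip": -1},
    {"dx": 0.082, "dy": 0.058, "dz": 0, "twist": 0, "grip": -1},
    {"dx": 0.092, "dy": 0.04, "dz": 0, "twist": 0, "grip": -1},
    {"dx": 0.092, "dy": 0.04, "dz": 0, "twist": 0, "grip": -1},
    {"dx": 0.07, "dy": 0.02, "dz": 0, "twist": 0, "grip": -1},
    {"dx": 0.04, "dy": 0.01, "dz": 0, "twist": 0, "grip": -1},
    {"dx": 0.03, "dy": 0, "dz": 0, "twist": 0, "grip": -1},
    {"dx": 0.03, "dy": 0, "dz": 0, "twist": 0, "grip": -1},
    {"dx": 0.02, "dy": 0, "dz": 0, "twist": 0, "grip": -1},
    {"dx": 0, "dy": 0, "dz": 0, "twist": 0, "grip": -1}
  ]
}}

```text
time_s: 32.1
tool_pos: [0.5753, 0.2275, 0.2239]
tcp_rot: [[-0.032, 1.0, 0.0], [1.0, 0.032, -0.0], [-0.0, 0.0, -1.0]]
contact_force: [0.2, -1.8, 0.9]
opening: 0.0004
grasp_force: 0.7
```

```bash
cat > d.py <<'E'
from h import *
s=arm.sense();print(s["time_s"],s["tool_pos"],s["contact_force"])
for n in("scene","top"):
    p,d,m=snap(n);X=pts(d,m)
    D=X[(abs(X[:,:,2]-.247)<.005)&(X[:,:,0]>.43)&(X[:,:,0]<.64)&(X[:,:,1]>.1)&(X[:,:,1]<.29)]
    e=[];
    for x in np.arange(.44,.62,.02):
        k=abs(D[:,0]-x)<.01
        if k.sum()>4:e.append((round(x,2),round(float(np.percentile(D[k,1],3)),4)))
    print(n,len(D),e)
E
python3 d.py
```

```text
32.1 [0.57525485 0.22747555 0.22389334] [ 0.20187674 -1.84386298  0.92092618]
scene 186 [(np.float64(0.44), 0.2414), (np.float64(0.46), 0.2409), (np.float64(0.48), 0.2397), (np.float64(0.5), 0.2408), (np.float64(0.52), 0.2394), (np.float64(0.56), 0.214), (np.float64(0.58), 0.2151), (np.float64(0.6), 0.216)]
top 90 [(np.float64(0.52), 0.2807), (np.float64(0.54), 0.2523)]
```

Call:
{"op": "jog_arm", "data": {
  "increments": [
    {"dx": 0.015, "dy": 0, "dz": 0, "twist": 0, "grip": -1},
    {"dx": 0.015, "dy": 0, "dz": 0, "twist": 0, "grip": -1},
    {"dx": 0.015, "dy": 0, "dz": 0, "twist": 0, "grip": -1},
    {"dx": 0.01, "dy": 0, "dz": 0, "twist": 0, "grip": -1},
    {"dx": 0, "dy": 0, "dz": 0, "twist": 0, "grip": -1},
    {"dx": 0, "dy": 0, "dz": 0, "twist": 0, "grip": -1},
    {"dx": 0, "dy": 0, "dz": 0, "twist": 0, "grip": -1},
    {"dx": 0, "dy": 0, "dz": 0, "twist": 0, "grip": -1},
    {"dx": 0, "dy": 0, "dz": 0, "twist": 0, "grip": -1},
    {"dx": 0, "dy": 0, "dz": 0, "twist": 0, "grip": -1}
  ]
}}

```text
time_s: 33.45
tool_pos: [0.5749, 0.2359, 0.2238]
tcp_rot: [[-0.032, 0.999, -0.0], [0.999, 0.032, 0.0], [0.0, -0.0, -1.0]]
contact_force: [0.6, -1.1, 0.8]
opening: 0.0004
grasp_force: 0.7
```

```bash
python3 d.py
```

```text
33.45 [0.57490518 0.23590898 0.22379191] [ 0.63516193 -1.05432916  0.78220254]
scene 215 [(np.float64(0.44), 0.2424), (np.float64(0.46), 0.243), (np.float64(0.48), 0.2448), (np.float64(0.5), 0.2432), (np.float64(0.52), 0.2442), (np.float64(0.56), 0.2225), (np.float64(0.58), 0.224), (np.float64(0.6), 0.2242)]
top 43 [(np.float64(0.54), 0.2655)]
```

Call:
{"op": "jog_arm", "data": {
  "increments": [
    {"dx": 0.013, "dy": 0, "dz": 0, "twist": 0, "grip": -1},
    {"dx": 0.013, "dy": 0, "dz": 0, "twist": 0, "grip": -1},
    {"dx": 0, "dy": 0, "dz": 0, "twist": 0, "grip": -1},
    {"dx": 0, "dy": 0, "dz": 0, "twist": 0, "grip": -1},
    {"dx": 0, "dy": 0, "dz": 0, "twist": 0, "grip": -1},
    {"dx": 0, "dy": 0, "dz": 0, "twist": 0, "grip": -1},
    {"dx": 0, "dy": 0, "dz": 0, "twist": 0, "grip": -1},
    {"dx": 0, "dy": 0, "dz": 0, "twist": 0, "grip": -1},
    {"dx": 0, "dy": 0, "dz": 0, "twist": 0, "grip": -1},
    {"dx": 0, "dy": 0, "dz": 0, "twist": 0, "grip": -1}
  ]
}}

```text
time_s: 34.8
tool_pos: [0.5749, 0.2393, 0.2238]
tcp_rot: [[-0.031, 1.0, -0.0], [1.0, 0.031, -0.001], [-0.001, -0.0, -1.0]]
contact_force: [1.2, -5.5, 1.4]
opening: 0.0002
grasp_force: 2.6
```

Call:
{"op": "jog_arm", "data": {
  "increments": [
    {"dx": 0.008, "dy": 0, "dz": 0, "twist": 0, "grip": -1},
    {"dx": 0.008, "dy": 0, "dz": 0, "twist": 0, "grip": -1},
    {"dx": 0, "dy": 0, "dz": 0, "twist": 0, "grip": -1},
    {"dx": 0, "dy": 0, "dz": 0, "twist": 0, "grip": -1},
    {"dx": 0, "dy": 0, "dz": 0, "twist": 0, "grip": -1},
    {"dx": 0, "dy": 0, "dz": 0, "twist": 0, "grip": -1},
    {"dx": 0, "dy": 0, "dz": 0, "twist": 0, "grip": -1},
    {"dx": 0, "dy": 0, "dz": 0, "twist": 0, "grip": -1},
    {"dx": 0, "dy": 0, "dz": 0, "twist": 0, "grip": -1},
    {"dx": 0, "dy": 0, "dz": 0, "twist": 0, "grip": -1}
  ]
}}

```text
time_s: 36.05
tool_pos: [0.5749, 0.2394, 0.2238]
tcp_rot: [[-0.03, 1.0, -0.001], [1.0, 0.03, -0.005], [-0.005, -0.001, -1.0]]
contact_force: [-1.0, -17.3, 2.7]
opening: 0.0006
grasp_force: 8.7
```

```bash
python3 d.py
```

```text
36.05 [0.57486702 0.23939251 0.22384316] [ -1.04384087 -17.30270897   2.69273269]
scene 240 [(np.float64(0.44), 0.2438), (np.float64(0.46), 0.2426), (np.float64(0.48), 0.2444), (np.float64(0.5), 0.2448), (np.float64(0.52), 0.2444), (np.float64(0.56), 0.2261), (np.float64(0.58), 0.2267), (np.float64(0.6), 0.2262)]
top 20 [(np.float64(0.54), 0.2757)]
```

It holds firm at 17 N with no further travel, so the door is seated. Back off and check.

Call:
{"op": "jog_arm", "data": {
  "increments": [
    {"dx": -0.03, "dy": 0, "dz": 0, "twist": 0, "grip": -1},
    {"dx": -0.1, "dy": 0, "dz": 0, "twist": 0, "grip": -1},
    {"dx": -0.25, "dy": 0, "dz": 0, "twist": 0, "grip": -1},
    {"dx": -0.3, "dy": -0.1, "dz": -0.2, "twist": 0, "grip": -1},
    {"dx": -0.3, "dy": -0.2, "dz": -0.3, "twist": 0, "grip": -1},
    {"dx": -0.2, "dy": -0.3, "dz": -0.2, "twist": 0, "grip": -1},
    {"dx": 0, "dy": -0.3, "dz": 0, "twist": 0, "grip": -1},
    {"dx": 0, "dy": -0.2, "dz": 0, "twist": 0, "grip": -1},
    {"dx": 0, "dy": 0, "dz": 0, "twist": 0, "grip": -1},
    {"dx": 0, "dy": 0, "dz": 0, "twist": 0, "grip": -1}
  ]
}}

```text
time_s: 37.4
tool_pos: [0.4194, 0.065, 0.3238]
tcp_rot: [[-0.032, 1.0, 0.001], [1.0, 0.032, 0.0], [0.0, 0.001, -1.0]]
contact_force: [0.9, -1.1, 0.3]
opening: 0.0006
grasp_force: 0.0
```

```bash
python3 d.py
python3 - <<'E'
from h import *
a=snap("scene")[0];b=snap("top")[0]
o=np.hstack([a[90:390,160:480],b[60:360,90:460]]);cv2.imwrite("pics/end.png",o[:,:,::-1]);print(o.shape)
E
```

```text
37.4 [0.41938225 0.06500692 0.32382084] [ 0.90639247 -1.08150239  0.28992248]
scene 607 [(np.float64(0.44), 0.2429), (np.float64(0.46), 0.2441), (np.float64(0.48), 0.2437), (np.float64(0.5), 0.2448), (np.float64(0.52), 0.245), (np.float64(0.54), 0.2478), (np.float64(0.56), 0.2443), (np.float64(0.58), 0.2485), (np.float64(0.6), 0.2482)]
top 1813 [(np.float64(0.44), 0.2454), (np.float64(0.46), 0.2464), (np.float64(0.48), 0.2463), (np.float64(0.5), 0.2472), (np.float64(0.52), 0.2479), (np.float64(0.54), 0.2481), (np.float64(0.56), 0.2494), (np.float64(0.58), 0.2502), (np.float64(0.6), 0.2501)]
(300, 690, 3)
```

View pics/end.png

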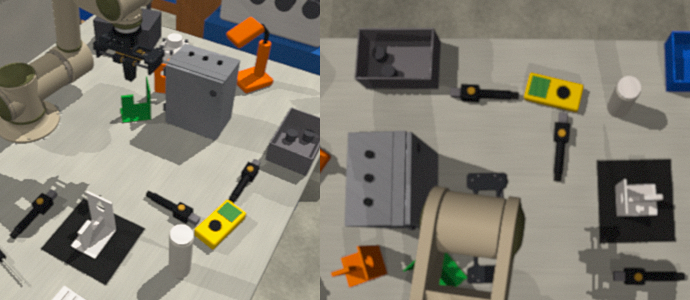

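The final view shows the door flush and shut (slope 0.031, matching the cabinet's yaw) and the carrier upright near the mat's centre. The other things look undisturbed and the arm is clear.

```bash
python3 -c "
from station import arm
print(arm.sign_off())"
```

```text
the job is handed in; nothing more can be done
None
```

The job is handed in at about 37 s of the 67 s: the carrier came off the screw without strain and stands upright near the middle of the mat, and the door is pushed shut against its stop and flush (I opened it to its stop first, for gripper clearance).

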